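Tighten the book press with its ratchet wrench

ROBOT

A 6-joint arm with a two-finger parallel gripper is mounted at the origin on a cart in front of the work surface, level with it; the furniture and walls round the work are solid. World frame = base frame: x ahead of the robot, y to its left, z up, the work surface at z = 0. Lengths are in m, angles in rad, forces in N, time in s.
With the tool pointing down it reaches from about 0.375 to 0.975 m from the base axis. Payload 3.8 kg.
Tool frame: the origin (TCP) lies midway between the tips of the shut fingers; the grasp point (between the pads) lies 19 mm behind it; z points along the fingers, y is the line along which they close (so a half turn about z gives the same grasp; the last joint's range is limited). The gripper opens to 85 mm and grips with 20 to 120 N. Pads are 22 mm wide; open, the fingers measure 114 mm over their backs; the gripper's body (76 mm by 85 mm) begins 54 mm behind the grasp point. The pads swing forward as they close: fully open they stand 13 mm farther back than shut.
Start: joints at [-1.303, 0.264, 1.604, -0, 1.274, -0.037], TCP at [0.203, -0.644, 0.231] pointing down, gripper open.
Joint ranges: [-2.63, 2.63], [-0.94, 2.18], [0.31, 2.57], [-1.31, 4.45], [0, 2.66], [-2.55, 2.55]. Speed limits (rad/s): [2.57, 2.57, 3.14, 3.14, 3.14, 3.14].

INTERFACE

Orientations are given as a 3x3 rotation matrix whose columns are the frame's x, y, z axes.
In Python, from cell import r gives the robot as it stands. The module is installed in compiled form; this text tells all that it offers.
- The arm moves only by the tool jog_arm, never from a script. Its argument "series" is one flat list of numbers, 7 for each row, row after row: the finger opening in cm, from 0 to 8.54, then the shift along the tool's x, y, z in cm, then the turn, a rotation vector about the tool's x, y, z in rad. A call has 1 to 12 rows; each row shifts and turns the commanded pose from where the row before left it, along the tool's axes as they then stand; what a row does not reach is not made up. A row lasts 1/12 s, in which the tool goes at most 41.7 mm and 7.16 degrees, less where a joint would pass 70% of its speed; a pose out of reach is approached as far as the arm can. A call is refused whole if a number of a shift passes 4.17 or a number of a turn 0.125, either way. A call with a gripper value outside its range is refused whole. The fingers move at their own pace and stop on an object; "grip_force" is the grip in N (left out, the last holds). Time passes only in rows, so rows that do not move let the fingers close. It gives the time, the measured TCP pose, the force, the opening and the grip force at its end, in the units of the state.
- r.state(): the state, without advancing time (a new reading comes with each control period).
- r.get_image(name): name is "scene" or "top" or "wrist"; returns the picture (420x560x3 uint8, red, green, blue); there is no depth.
- r.camera_info(name): a dict with "fov_y" (degrees; the focal length in pixels is half the picture's height over the tangent of half this angle, whatever the lens; pixels are square), "cx", "cy" (the principal point, pixels), "pose" (4x4, takes a point from camera to world coordinates); the wrist camera has in their place "mount" (4x4, takes a point from camera to tool coordinates, whose origin is the TCP and whose axes are the flange's). Camera axes: x right, y down, z forward; pixel columns grow to the right and rows downward; lengths in m; the calibration is good to about 2 mm. The wrist camera is an equidistant fisheye: a pixel r from the principal point sees the ray r / f radians off the axis. A picture is of the moment at which its call begins: read the wrist's pose just before it. camera_info takes no time and is no camera call.
- r.close_job(): hands the job in; it is judged then, once.
Trained networks look in the newest picture that a camera, given by its name, has taken for a name from the list of things; names that differ only in an ending like _2 or _b are one class to them, and where a whole thing is asked for, a point or a joint stands for the part that bears it (a point fixed in the world has none). Each returns a list of dicts, best first, with "score" (0 to 1); they miss things now and then, are a little off and sometimes report something else, mostly with a low value. They report only what shows in the picture. A call takes as long as a camera call.
- r.boxes_of(camera, name): "rect" ([left, top, right, bottom] in pixels, round what is visible of it).
- r.landmark_of(camera, name): "pixel" ([row, column] in pixels: a listed point, or the origin of a listed thing).
The state is a dict: "time_s": time; "q": joint angles; "qvel": joint speeds; "joint_torque": joint torques, N m; "position": TCP position; "tool_rot": TCP orientation; "contact_force": force on the tool from outside, world axes, zero at the start; "moment": the same for the moment, N m; "width": finger opening in m; "grip_force": force on a finger pad.
Only numpy, scipy, OpenCV 4.12 (cv2) and the standard library are available. Lean on these libraries where they do the work, as an engineer would, in place of code of your own. Each camera call takes 0.05 s, during which the arm holds its last target. There are 200 camera calls.

TASK

The pocket book in the small book press has a freshly glued spine. Swing the press's ratchet wrench back and forth by its upright knob, tightening clockwise as seen from above and letting it slip on each return, until the sprung plate bears firmly on the book and its springs are clearly squeezed. Work the plate only through the wrench, never by pushing it or its carriage; then let go, leaving the book standing in the press.

Things in the scene. Friction and masses are not known exactly. Their poses are not given: they have to be found in the camera images.
- spindle (a point): Top centre of the ratchet head (steel drum 60 mm across, top 76 mm over the desk), on the axis of the wrench. Its frame is the press's: z up, -x toward the robot, y along the wooden bed (120 x 250 x 14 mm, fixed to the desk, turned up to 12 degrees); the +y end holds the spindle, the -y end the fixed jaw.
- wrench (a joint): Swing q in rad, -0.65 to 0.65 (stops), growing clockwise from above; knob axis at (-0.120 cos q, 0.120 sin q) m from the spindle in its frame. Growing, it moves the carriage 12 mm per rad; going back it slips and the carriage stays. After each return up to 0.35 rad pass before it drives. It takes under 6 N at the knob and stays where left.
- knob_center (a point): Centre of the black upright knob at the end of the wrench's handle: round, 24 mm in diameter, 42 mm tall, from 70 to 112 mm over the desk (centre 91 mm). It revolves freely on its own upright axis, so the gripper need not turn with the wrench. The handle lies below it (16 mm wide, end boss 28 mm across, top 69 mm).
- carriage: Wooden carriage block (104 mm wide, 16 mm thick, top 62 mm over the desk) with a steel rack; the wrench moves it along the press's -y toward the book, at most 48 mm. Its origin starts at the middle of the press, at desk height, and moves with it; its axes are the press's. It carries the sprung plate.
- plate_face (a point): Middle of the book-side face of the light wooden plate (104 x 10 x 52 mm), on two coil springs before the carriage. Free, it lies at y = -30 mm in the carriage's frame; bearing on the book, this y rises by up to 14 mm (fully squeezed). About 30 mm in all are to be closed first. It gives at 2.5 N, then 0.5 N per mm.
- book_center (a point): Centre of the grey cloth-bound pocket book, 96 x 45 x 60 mm, standing loose on the bed, spine up, between plate and fixed jaw; its 45 mm thickness lies along the press's y, z is up.

How it is judged:
At the end, for the whole second after the job is handed in: The plate presses on the book (over 1 N) with its springs squeezed by at least 2.5 mm (plate face at y > -27.5 mm in the carriage's frame), the book stands upright within 10 degrees on the bed (its centre more than 20 mm below the top of the ratchet head), and the carriage is at rest (y of plate_face in the frame of carriage above -0.0275 m and contact force between carriage and book above 1 N and angle between book_center's own z axis and vertical below 0.17 rad and z of book_center in the frame of spindle below -0.02 m and linear speed of carriage below 0.005 m/s); the robot touches nothing.
It fails at once if the robot pushes the carriage or plate directly (over 2 N) (contact force between any of the fingers, the arm and carriage above 2 N).
It also fails if it takes over 64 s, if anything falls off the work surface, if the arm or the gripper's body presses on something with over 40 N, if the wrist force passes 120 N, or if a joint passes its speed limit or range.

## Working session

There is one attempt and no reset: what is moved stays moved. The work goes in short steps, Python scripts to look and compute and a tool call to move; the robot and the scene stay as the last step left them, time stands still between calls to the robot, and variables do not carry over. Pictures are saved under pics/ and viewed, at most 10 in all, crops included, and the job is handed in when it is done.

Besides the shell and the picture viewer there is one more tool, called after "Emit:" as a command line: name --argument value ..., lists and objects as JSON in quotes. jog_arm: Moves the arm, as the interface text tells. Its arguments: {"type":"object","properties":{"series":{"type":"array"},"grip_force":{"type":"number"}},"required":["series"]}

```bash
mkdir -p pics
cat > h.py <<'E'
import numpy as np, cv2
from cell import r
def ray(cam,px):
    i=r.camera_info(cam); f=210/np.tan(np.radians(i["fov_y"])/2)
    u=px[1]-i["cx"]; v=px[0]-i["cy"]
    if cam=="wrist":
        s=r.state(); T=np.eye(4); T[:3,:3]=s["tool_rot"]; T[:3,3]=s["position"]; P=T@np.array(i["mount"])
        R=np.hypot(u,v); a=R/f; d=np.array([np.sin(a)*u/R,np.sin(a)*v/R,np.cos(a)])
    else: P=np.array(i["pose"]); d=np.array([u/f,v/f,1])
    return P[:3,3],P[:3,:3]@d
def at(cam,px,z):
    o,d=ray(cam,px); return o+d*(z-o[2])/d[2]
def snap(cam,name=None):
    im=np.array(r.get_image(cam))
    if name: cv2.imwrite("pics/"+name+".png",im[:,:,::-1])
Z={"spindle":.076,"knob_center":.091,"carriage":0.0,"plate_face":.04,"book_center":.044}
def find(cam,names=Z):
    for n in names:
        for d in r.landmark_of(cam,n)[:2]:
            print(cam,n,round(d["score"],2),np.round(d["pixel"],0),np.round(at(cam,d["pixel"],Z[n]),4))
E
python3 - <<'E'
from h import *
for c in("top","scene"):
    snap(c,c+"0"); find(c)
s=r.state();print(s["time_s"],s["position"],np.round(s["tool_rot"],3))
E
```

```text
top spindle 0.64 [192. 278.] [ 0.6327 -0.0117  0.076 ]
top spindle 0.19 [202. 344.] [ 0.6074 -0.1572  0.076 ]
top knob_center 0.53 [244. 300.] [ 0.5166 -0.0578  0.091 ]
top carriage 0.6 [202. 308.] [ 0.6235 -0.0825  0.    ]
top plate_face 0.52 [198. 322.] [ 0.6232 -0.1118  0.04  ]
top plate_face 0.36 [202. 309.] [ 0.614 -0.082  0.04 ]
top book_center 0.73 [203. 344.] [ 0.6103 -0.1621  0.044 ]
scene spindle 0.78 [198. 302.] [ 0.6235 -0.0129  0.076 ]
scene knob_center 0.8 [220. 276.] [ 0.5111 -0.0713  0.091 ]
scene knob_center 0.3 [238. 343.] [ 0.5421 -0.1789  0.091 ]
scene carriage 0.76 [249. 332.] [ 0.6304 -0.0821  0.    ]
scene plate_face 0.7 [237. 345.] [ 0.6213 -0.1166  0.04  ]
scene book_center 0.72 [244. 361.] [ 0.6177 -0.1529  0.044 ]
0.6 [ 0.20257222 -0.64388274  0.23132988] [[ 0.954  0.3    0.   ]
 [ 0.3   -0.954 -0.   ]
 [ 0.     0.    -1.   ]]
```

View pics/top0.png

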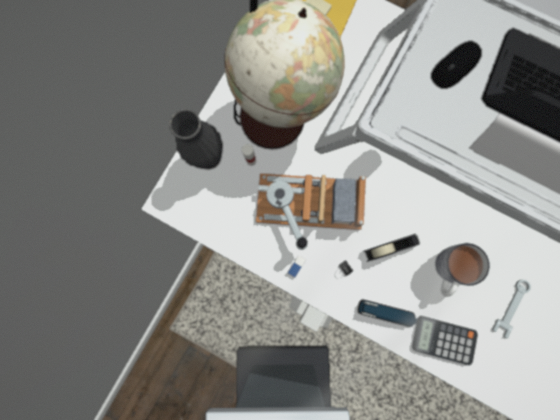

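View pics/scene0.png

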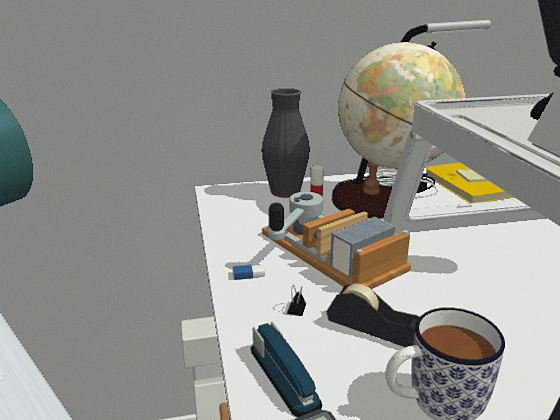

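Emit:
jog_arm --series '[8.5,0,0,0,0,0,0.1,8.5,0,0,0,0,0,0.1,8.5,0,0,0,0,0,0.105,8.5,1.6,-3.2,0,0,0,0,8.5,1.6,-3.2,0,0,0,0,8.5,1.6,-3.2,0,0,0,0,8.5,1.6,-3.2,0,0,0,0,8.5,1.6,-3.2,0,0,0,0,8.5,1.6,-3.2,0,0,0,0,8.5,1.6,-3.2,0,0,0,0,8.5,1.6,-3.2,0,0,0,0,8.5,0,0,0,0,0,0]'

```text
time_s: 1.6
position: [0.3326, -0.3829, 0.2314]
tool_rot: [[1.0, 0.004, 0.001], [0.004, -1.0, 0.003], [0.001, -0.003, -1.0]]
contact_force: [0.3, 0.4, -0.0]
width: 0.0848
grip_force: 0.0
```

Emit:
jog_arm --series '[8.5,1.6,-3.2,0,0,0,0,8.5,1.6,-3.2,0,0,0,0,8.5,1.6,-3.2,0,0,0,0,8.5,1.6,-3.2,0,0,0,0,8.5,1.6,-3.2,0,0,0,0,8.5,1.6,-3.2,0,0,0,0,8.5,1.6,-3.2,0,0,0,0,8.5,1.6,-3.2,0,0,0,0,8.5,1.6,-3.2,0,0,0,0,8.5,1.6,-3.2,0,0,0,0,8.5,0,0,0,0,0,0,8.5,0,0,0,0,0,0]'

```text
time_s: 2.6
position: [0.4914, -0.0669, 0.2314]
tool_rot: [[1.0, 0.004, 0.0], [0.004, -1.0, -0.0], [0.0, 0.0, -1.0]]
contact_force: [-0.3, -0.9, -0.6]
width: 0.085
grip_force: 0.0
```

Run:
```python
from h import *
snap("wrist","w0"); find("wrist")
s=r.state();print(s["time_s"],s["position"],np.round(s["tool_rot"],3),s["q"])
```

```text
wrist spindle 0.82 [ 50. 226.] [ 0.6274 -0.0155  0.076 ]
wrist knob_center 0.72 [168. 279.] [ 0.5191 -0.0641  0.091 ]
wrist knob_center 0.65 [ 67. 302.] [ 0.6079 -0.084   0.091 ]
wrist carriage 0.89 [ 66. 301.] [ 0.6224 -0.0876  0.    ]
wrist plate_face 0.86 [ 64. 333.] [ 0.6194 -0.1184  0.04  ]
wrist book_center 0.9 [ 69. 374.] [ 0.6158 -0.1607  0.044 ]
2.9 [ 0.49026262 -0.06930456  0.23129198] [[ 1.    -0.002 -0.   ]
 [-0.002 -1.    -0.   ]
 [-0.     0.    -1.   ]] [-1.90544165e-01 -8.06631347e-02  1.97836998e+00 -2.97040578e-04
  1.24386803e+00  1.38281328e+00]
```

View pics/w0.png

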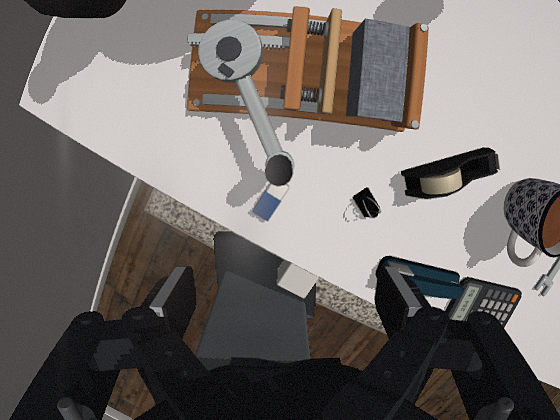

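Emit:
jog_arm --series '[8.5,1.4,-0.2,1,0,0,0,8.5,1.3,-0.2,2.3,0,0,0,8.5,0,0,3,0,0,0,8.5,0,0,3,0,0,0,8.5,0,0,3,0,0,0,8.5,0,0,2,0,0,0,8.5,0,0,1,0,0,0,8.5,0,0,0,0,0,0,8.5,0,0,0,0,0,0]' --grip_force 30

```text
time_s: 3.65
position: [0.5177, -0.0646, 0.0786]
tool_rot: [[1.0, -0.001, -0.0], [-0.001, -1.0, -0.0], [-0.0, 0.0, -1.0]]
contact_force: [0.0, -0.1, 0.6]
width: 0.0845
grip_force: 0.0
```

Run:
```python
from h import *
snap("wrist","w1"); find("wrist")
s=r.state();print(s["time_s"],s["position"],s["contact_force"])
```

```text
wrist spindle 0.77 [ 40. 174.] [ 0.6325 -0.0142  0.076 ]
wrist knob_center 0.67 [283. 279.] [ 0.52  -0.062  0.091]
wrist carriage 0.8 [ 70. 316.] [ 0.6265 -0.0855  0.    ]
wrist plate_face 0.64 [283. 279.] [ 0.4912 -0.0607  0.04  ]
wrist plate_face 0.59 [ 88. 445.] [ 0.616  -0.1605  0.04  ]
wrist book_center 0.71 [ 86. 445.] [ 0.616  -0.1582  0.044 ]
3.95 [ 0.51886907 -0.06417062  0.07984625] [0.42678276 0.06304369 0.39041983]
```

View pics/w1.png

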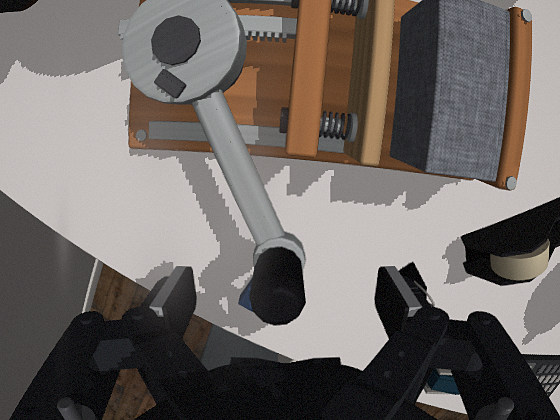

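Emit:
jog_arm --series '[0,0,0,0,0,0,0,0,0,0,0,0,0,0,0,0,0,0,0,0,0,0,0,0,0,0,0,0,0,0,0,0,0,0,0,0,0,0,0,0,0,0,0,0,0,0,0,0,0,0,0,0,0,0,0,0]' --grip_force 30

```text
time_s: 4.62
position: [0.5178, -0.064, 0.0784]
tool_rot: [[1.0, -0.0, 0.0], [-0.0, -1.0, -0.0], [0.0, 0.0, -1.0]]
contact_force: [-0.8, -1.5, 2.8]
width: 0.0227
grip_force: 30.3
```

```bash
cat > arc.py <<'E'
import numpy as np,sys
# tool-frame cm steps for arc in world angle phi
a,b,n=map(float,sys.argv[1:4]); p=np.linspace(a,b,int(n)+1)
X=-12*np.cos(p);Y=12*np.sin(p)
x=np.round(np.diff(X),2);y=np.round(-np.diff(Y),2)
print(list(zip(x,y)),x.sum(),y.sum(), X[0],Y[0],X[-1],Y[-1])
E
python3 arc.py -0.43 0.65 12;python3 arc.py 0.65 -0.51 8;python3 arc.py -0.51 0.65 12; python3 -c "
from h import *
s=r.state();print(s['position'],s['width'])"
```

```text
[(np.float64(-0.41), np.float64(-1.0)), (np.float64(-0.31), np.float64(-1.03)), (np.float64(-0.22), np.float64(-1.06)), (np.float64(-0.12), np.float64(-1.07)), (np.float64(-0.03), np.float64(-1.08)), (np.float64(0.07), np.float64(-1.08)), (np.float64(0.17), np.float64(-1.07)), (np.float64(0.26), np.float64(-1.05)), (np.float64(0.35), np.float64(-1.02)), (np.float64(0.45), np.float64(-0.98)), (np.float64(0.53), np.float64(-0.94)), (np.float64(0.61), np.float64(-0.89))] 1.35 -12.270000000000001 -10.907588996098621 -5.002449629150529 -9.553005582588671 7.262236868832474
[(np.float64(-0.95), np.float64(1.46)), (np.float64(-0.73), np.float64(1.58)), (np.float64(-0.49), np.float64(1.67)), (np.float64(-0.25), np.float64(1.72)), (np.float64(0.0), np.float64(1.74)), (np.float64(0.26), np.float64(1.72)), (np.float64(0.5), np.float64(1.66)), (np.float64(0.74), np.float64(1.57))] -0.9199999999999999 13.12 -9.553005582588671 7.262236868832474 -10.472934091749016 -5.8581269625948895
[(np.float64(-0.52), np.float64(-1.04)), (np.float64(-0.41), np.float64(-1.08)), (np.float64(-0.31), np.float64(-1.12)), (np.float64(-0.2), np.float64(-1.14)), (np.float64(-0.09), np.float64(-1.16)), (np.float64(0.03), np.float64(-1.16)), (np.float64(0.14), np.float64(-1.15)), (np.float64(0.25), np.float64(-1.13)), (np.float64(0.36), np.float64(-1.1)), (np.float64(0.46), np.float64(-1.06)), (np.float64(0.56), np.float64(-1.01)), (np.float64(0.66), np.float64(-0.96))] 0.9300000000000002 -13.11 -10.472934091749016 -5.8581269625948895 -9.553005582588671 7.262236868832474
[ 0.51778004 -0.06401477  0.07840454] 0.02268513337301233
```

Emit:
jog_arm --series '[0,-0.4,-1,0,0,0,0,0,-0.3,-1,0,0,0,0,0,-0.2,-1.1,0,0,0,0,0,-0.1,-1.1,0,0,0,0,0,0,-1.1,0,0,0,0,0,0.1,-1.1,0,0,0,0]'

```text
time_s: 5.12
position: [0.5085, 0.0014, 0.0784]
tool_rot: [[1.0, 0.0, 0.0], [0.0, -1.0, -0.0], [0.0, 0.0, -1.0]]
contact_force: [1.2, -3.9, 1.2]
width: 0.0226
grip_force: 30.4
```

Emit:
jog_arm --series '[0,0.2,-1.1,0,0,0,0,0,0.2,-1,0,0,0,0,0,0.3,-1,0,0,0,0,0,0,0,0,0,0,0,0,0,0,0,0,0,0]'

```text
time_s: 5.53
position: [0.5169, 0.0319, 0.0784]
tool_rot: [[1.0, 0.001, 0.002], [0.001, -1.0, -0.0], [0.002, 0.0, -1.0]]
contact_force: [4.6, -3.5, 0.7]
width: 0.0229
grip_force: 30.3
```

Run:
```python
from h import *
for c in("wrist","top","scene"): snap(c,c+"2"); find(c)
s=r.state();print(s["time_s"],s["position"],s["contact_force"],s["width"])
```

```text
wrist spindle 0.95 [ 39. 387.] [ 0.6292 -0.015   0.076 ]
wrist knob_center 0.98 [281. 285.] [0.5192 0.0307 0.091 ]
wrist carriage 0.76 [ 85. 458.] [ 0.6211 -0.096   0.    ]
wrist carriage 0.75 [ 93. 526.] [ 0.6256 -0.1661 -0.    ]
wrist plate_face 0.79 [ 90. 526.] [ 0.6213 -0.1302  0.04  ]
wrist book_center 0.88 [110. 556.] [ 0.6116 -0.1586  0.044 ]
top spindle 0.86 [191. 276.] [ 0.6342 -0.0075  0.076 ]
top carriage 0.66 [201. 315.] [ 0.6234 -0.0991  0.    ]
top plate_face 0.81 [197. 326.] [ 0.6253 -0.1222  0.04  ]
top book_center 0.57 [204. 344.] [ 0.6082 -0.1623  0.044 ]
scene spindle 0.68 [194. 303.] [ 0.6355 -0.0016  0.076 ]
scene knob_center 0.55 [200. 243.] [0.5209 0.0246 0.091 ]
scene carriage 0.72 [255. 337.] [ 0.6222 -0.1007  0.    ]
scene plate_face 0.74 [238. 350.] [ 0.6247 -0.1234  0.04  ]
scene book_center 0.84 [247. 363.] [ 0.6125 -0.1613  0.044 ]
6.4333 [0.51647976 0.03083065 0.07842832] [ 3.59027076 -3.02841828 -0.11418887] 0.022938902586127095
```

View pics/wrist2.png

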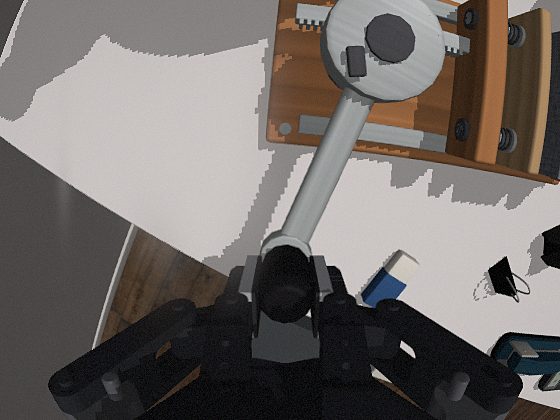

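Emit:
jog_arm --series '[0,0.4,-0.9,0,0,0,0,0,0.45,-0.8,0,0,0,0,0,0.5,-0.8,0,0,0,0,0,0,0,0,0,0,0]'

```text
time_s: 6.77
position: [0.5308, 0.0562, 0.0784]
tool_rot: [[1.0, 0.0, 0.002], [0.0, -1.0, -0.001], [0.002, 0.001, -1.0]]
contact_force: [4.9, -6.3, -0.4]
width: 0.0226
grip_force: 30.6
```

Emit:
jog_arm --series '[0,-0.9,1.4,0,0,0,0,0,-0.7,1.5,0,0,0,0,0,-0.4,1.6,0,0,0,0,0,-0.2,1.7,0,0,0,0,0,0,1.7,0,0,0,0,0,0.25,1.7,0,0,0,0,0,0.5,1.6,0,0,0,0,0,0.7,1.5,0,0,0,0,0,0,0,0,0,0,0,0,0,0,0,0,0,0]'

```text
time_s: 7.6
position: [0.5212, -0.0711, 0.0783]
tool_rot: [[1.0, -0.002, -0.002], [-0.002, -1.0, 0.001], [-0.002, -0.001, -1.0]]
contact_force: [-2.1, -1.7, 5.8]
width: 0.023
grip_force: 31.9
```

Emit:
jog_arm --series '[0,-0.7,-1.5,0,0,0,0,0,-0.5,-1.6,0,0,0,0,0,-0.25,-1.7,0,0,0,0,0,0,-1.7,0,0,0,0,0,0.2,-1.7,0,0,0,0,0,0.4,-1.6,0,0,0,0,0,0.7,-1.5,0,0,0,0,0,0.9,-1.4,0,0,0,0,0,0,0,0,0,0,0,0,0,0,0,0,0,0]'

```text
time_s: 8.43
position: [0.531, 0.0565, 0.0784]
tool_rot: [[1.0, 0.002, 0.004], [0.002, -1.0, -0.002], [0.004, 0.002, -1.0]]
contact_force: [6.3, -5.6, -2.3]
width: 0.023
grip_force: 31.7
```

Emit:
jog_arm --series '[0,-0.9,1.4,0,0,0,0,0,-0.7,1.5,0,0,0,0,0,-0.4,1.6,0,0,0,0,0,-0.2,1.7,0,0,0,0,0,0,1.7,0,0,0,0,0,0.25,1.7,0,0,0,0,0,0.5,1.6,0,0,0,0,0,0.7,1.5,0,0,0,0,0,0,0,0,0,0,0,0,0,0,0,0,0,0]'

```text
time_s: 9.27
position: [0.5209, -0.0706, 0.0783]
tool_rot: [[1.0, -0.001, -0.002], [-0.001, -1.0, 0.001], [-0.002, -0.001, -1.0]]
contact_force: [-3.2, -0.7, 5.9]
width: 0.0228
grip_force: 32.4
```

Run:
```python
from h import *
for c in("wrist","top","scene"): snap(c,c+"3"); find(c)
s=r.state();print(s["time_s"],s["position"],s["contact_force"],s["width"])
```

```text
wrist spindle 0.56 [ 50. 163.] [ 0.629  -0.0147  0.076 ]
wrist knob_center 0.62 [282. 286.] [ 0.5228 -0.0709  0.091 ]
wrist carriage 0.97 [ 82. 340.] [ 0.6187 -0.1066  0.    ]
wrist plate_face 0.59 [ 81. 405.] [ 0.6179 -0.1381  0.04  ]
wrist book_center 0.96 [ 88. 441.] [ 0.6158 -0.1596  0.044 ]
top spindle 0.73 [190. 282.] [ 0.6375 -0.0213  0.076 ]
top knob_center 0.74 [200. 320.] [ 0.61   -0.1032  0.091 ]
top carriage 0.49 [202. 322.] [ 0.6224 -0.1156  0.    ]
top plate_face 0.6 [202. 331.] [ 0.6139 -0.1326  0.04  ]
top book_center 0.56 [202. 343.] [ 0.6141 -0.1589  0.044 ]
scene spindle 0.87 [196. 303.] [ 0.629  -0.0077  0.076 ]
scene knob_center 0.45 [219. 281.] [ 0.5196 -0.0714  0.091 ]
scene carriage 0.81 [256. 344.] [ 0.6281 -0.1096  0.    ]
scene book_center 0.59 [245. 364.] [ 0.6194 -0.1588  0.044 ]
10.1667 [ 0.5203782  -0.06948325  0.07834506] [-2.39570628 -1.95108097  5.69996298] 0.022344629132240116
```

View pics/wrist3.png

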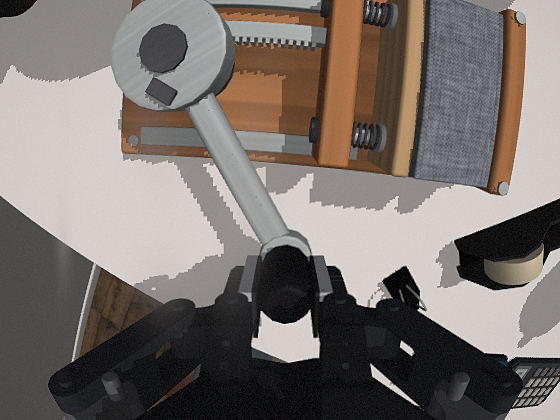

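Emit:
jog_arm --series '[0,-0.7,-1.5,0,0,0,0,0,-0.5,-1.6,0,0,0,0,0,-0.25,-1.7,0,0,0,0,0,0,-1.7,0,0,0,0,0,0.2,-1.7,0,0,0,0,0,0.4,-1.6,0,0,0,0,0,0.7,-1.5,0,0,0,0,0,0.9,-1.4,0,0,0,0,0,0,0,0,0,0,0,0,0,0,0,0,0,0]'

```text
time_s: 11.0
position: [0.5311, 0.0567, 0.0784]
tool_rot: [[1.0, 0.003, 0.004], [0.003, -1.0, -0.002], [0.004, 0.002, -1.0]]
contact_force: [6.9, -6.7, -1.9]
width: 0.0228
grip_force: 31.7
```

Emit:
jog_arm --series '[0,-0.9,1.4,0,0,0,0,0,-0.7,1.5,0,0,0,0,0,-0.4,1.6,0,0,0,0,0,-0.2,1.7,0,0,0,0,0,0,1.7,0,0,0,0,0,0.25,1.7,0,0,0,0,0,0.5,1.6,0,0,0,0,0,0.7,1.5,0,0,0,0,0,0,0,0,0,0,0,0,0,0,0,0,0,0]'

```text
time_s: 11.83
position: [0.5208, -0.0703, 0.0783]
tool_rot: [[1.0, -0.001, -0.002], [-0.001, -1.0, 0.001], [-0.002, -0.001, -1.0]]
contact_force: [-2.5, -1.8, 5.5]
width: 0.0224
grip_force: 32.6
```

Run:
```python
from h import *
for c in("wrist","top","scene"): snap(c,c+"4"); find(c,["carriage","plate_face","book_center"])
s=r.state();print(s["time_s"],s["position"],s["contact_force"],s["width"])
```

```text
wrist carriage 0.93 [ 84. 356.] [ 0.6183 -0.1182  0.    ]
wrist plate_face 0.72 [ 83. 417.] [ 0.6174 -0.1456  0.04  ]
wrist book_center 0.89 [ 96. 450.] [ 0.6119 -0.1654  0.044 ]
top carriage 0.58 [199. 324.] [ 0.6294 -0.1196  0.    ]
top plate_face 0.59 [200. 336.] [ 0.6174 -0.1447  0.04  ]
top book_center 0.53 [202. 345.] [ 0.6126 -0.1638  0.044 ]
scene carriage 0.8 [260. 344.] [ 0.6191 -0.1199  0.    ]
scene book_center 0.8 [246. 369.] [ 0.6221 -0.1661  0.044 ]
12.4333 [ 0.52032965 -0.06930669  0.07833983] [-2.4169896  -1.60322244  5.27302383] 0.023070255137408516
```

View pics/wrist4.png

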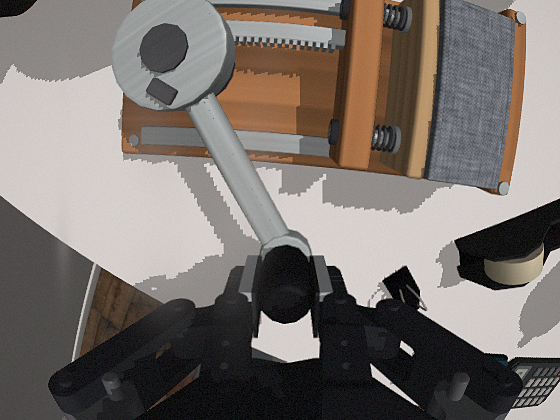

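Emit:
jog_arm --series '[0,-0.7,-1.5,0,0,0,0,0,-0.5,-1.6,0,0,0,0,0,-0.25,-1.7,0,0,0,0,0,0,-1.7,0,0,0,0,0,0.2,-1.7,0,0,0,0,0,0.4,-1.6,0,0,0,0,0,0.35,-0.75,0,0,0,0,0,0,0,0,0,0,0,0,0,0,0,0,0,0]'

```text
time_s: 13.18
position: [0.5184, 0.0356, 0.0784]
tool_rot: [[1.0, 0.002, 0.005], [0.002, -1.0, -0.001], [0.005, 0.001, -1.0]]
contact_force: [7.7, -6.0, -3.1]
width: 0.0226
grip_force: 31.7
```

Run:
```python
from h import *
for c in("wrist","top","scene"): snap(c,c+"5"); find(c,["carriage","plate_face","book_center"])
s=r.state();print(s["time_s"],s["position"],s["contact_force"],s["width"])
```

```text
wrist carriage 0.66 [ 97. 491.] [ 0.6186 -0.1232  0.    ]
wrist plate_face 0.65 [101. 550.] [ 0.6195 -0.1514  0.04  ]
top carriage 0.98 [203. 326.] [ 0.6193 -0.1236  0.    ]
top book_center 0.58 [201. 346.] [ 0.6142 -0.1659  0.044 ]
scene book_center 0.58 [245. 367.] [ 0.6211 -0.1617  0.044 ]
13.7833 [0.51820094 0.03498685 0.07841951] [ 7.0496225  -5.92932832 -3.74981167] 0.022812216489748106
```

Emit:
jog_arm --series '[8.5,0,0,0,0,0,0,8.5,0,0,0,0,0,0,8.5,0,0,0,0,0,0,8.5,0,0,0,0,0,0,8.5,0,0,0,0,0,0,8.5,0,0,0,0,0,0,8.5,0,0,-2,0,0,0,8.5,0,0,-3,0,0,0,8.5,0,0,-3,0,0,0,8.5,0,0,-3,0,0,0,8.5,0,0,-2,0,0,0,8.5,0,0,0,0,0,0]'

```text
time_s: 14.78
position: [0.5202, 0.0347, 0.2143]
tool_rot: [[1.0, -0.0, 0.01], [-0.0, -1.0, 0.0], [0.01, -0.0, -1.0]]
contact_force: [0.5, 0.5, 1.3]
width: 0.0852
grip_force: 0.0
```

Emit:
jog_arm --series '[8.5,0,3,0,0,0,0,8.5,0,3,0,0,0,0,8.5,0,3,0,0,0,0,8.5,0,3,0,0,0,0,8.5,0,3,0,0,0,0,8.5,0,2,0,0,0,0,8.5,0,0,0,0,0,0,8.5,0,0,0,0,0,0]'

```text
time_s: 15.45
position: [0.516, -0.1361, 0.2072]
tool_rot: [[1.0, -0.003, -0.002], [-0.003, -1.0, 0.001], [-0.002, -0.001, -1.0]]
contact_force: [0.5, 0.8, -0.1]
width: 0.085
grip_force: 0.0
```

Run:
```python
from h import *
for c in("wrist","top","scene"): snap(c,c+"6"); find(c)
s=r.state();print(s["time_s"],s["position"],s["contact_force"],s["width"])
a=cv2.imread("pics/wrist6.png");
cv2.imwrite("pics/w6c.png",cv2.resize(a[0:210,120:400],(800,600),interpolation=2))
```

```text
wrist spindle 0.74 [ 83. 145.] [ 0.6255 -0.0127  0.076 ]
wrist knob_center 0.97 [204. 110.] [0.5197 0.0251 0.091 ]
wrist knob_center 0.42 [ 87. 295.] [ 0.6143 -0.1428  0.091 ]
wrist carriage 0.96 [ 90. 271.] [ 0.6191 -0.1196  0.    ]
wrist plate_face 0.73 [ 89. 297.] [ 0.617  -0.1456  0.04  ]
wrist book_center 0.93 [ 92. 316.] [ 0.614  -0.1638  0.044 ]
top spindle 0.92 [193. 281.] [ 0.6304 -0.0185  0.076 ]
top knob_center 0.5 [245. 258.] [0.5152 0.0329 0.091 ]
top carriage 0.64 [202. 327.] [ 0.6202 -0.1279  0.    ]
scene spindle 0.94 [195. 303.] [ 0.6335 -0.0034  0.076 ]
scene knob_center 0.59 [201. 240.] [0.5147 0.0231 0.091 ]
scene book_center 0.85 [248. 366.] [ 0.6138 -0.1673  0.044 ]
16.35 [ 0.51668765 -0.13548572  0.20829329] [-0.01795681  1.45742644  0.30936267] 0.08497697753508578
```

View pics/w6c.png

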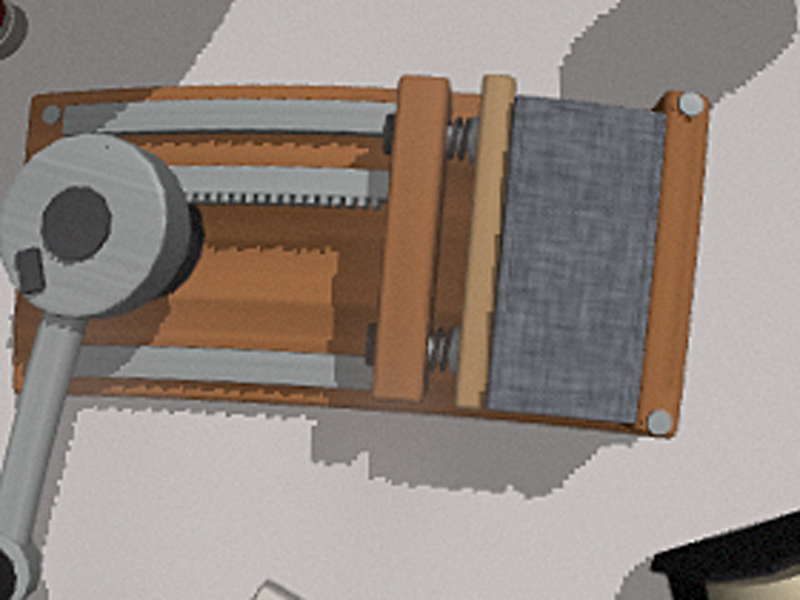

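Run:
```python
from h import *
i=r.camera_info("wrist"); f=210/np.tan(np.radians(i["fov_y"])/2); M=np.array(i["mount"])
S=np.array([.6285,-.0135]); ps=-.08; ex=np.array([np.cos(ps),np.sin(ps)]); ey=np.array([-np.sin(ps),np.cos(ps)])
U,V=np.meshgrid(np.arange(800),np.arange(150))
out=[]
for n,p in(("w0",(.4903,-.0693,.2313)),("wrist3",(.5204,-.0695,.0783)),("wrist4",(.5203,-.0693,.0783)),("wrist6",(.5167,-.1355,.2083))):
    T=np.diag([1,-1,-1,1.]);T[:3,3]=p;C=np.linalg.inv(T@M)
    yy=-.05-U*.0002; xx=.015-V*.0002
    W=np.stack([S[0]+ex[0]*xx+ey[0]*yy,S[1]+ex[1]*xx+ey[1]*yy,0*xx+.063,0*xx+1],-1)@C.T
    R=np.hypot(W[...,0],W[...,1]);a=np.arctan2(R,W[...,2])*f/R
    im=cv2.imread(f"pics/{n}.png")
    out.append(cv2.remap(im,(i["cx"]+W[...,0]*a).astype(np.float32),(i["cy"]+W[...,1]*a).astype(np.float32),1))
cv2.imwrite("pics/strip.png",np.vstack(out))
```

```text
(no output)
```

View pics/strip.png

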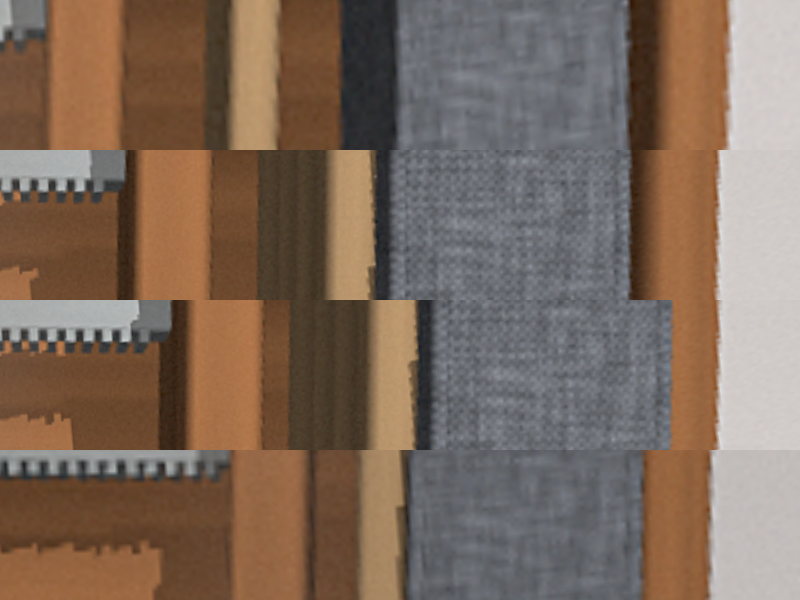

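```bash
python3 -c "
from cell import r
print(r.close_job())"
```

```text
the job is handed in; nothing more can be done
None
```

I tightened the press with four wrench strokes and handed the job in. By the camera images, the plate's springs are squeezed by roughly 8–12 mm, the book stands upright against the jaw, and the gripper is clear; the hand-in returned no verdict.

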